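# Transfer a slicing disc on its carrier to the next rail

## Task

Take the orange-gripped disc carrier, slide it out from under the keeper of its rail, lift it over the red end stop and hang it on the next rail just inside that rail's red stop, then slide it along under the keeper until it meets the yellow spring buffer, press it against the buffer steadily with about 10 newtons for a good second, let go and leave it hanging there. Never knock or force it against rails or buffer with more than 25 newtons, and leave the other carrier undisturbed.

Things in the scene. Friction and masses are not known exactly. Their poses are not given: they have to be found in the camera images.
- carrier: Disc carrier to move: aluminium hook, orange grip, about 450 g (+-20%). Origin: centre of the saddle's underside, which rests on the rail top; x across, y along the rail, z up. Roof 25 (x) by 30 (y) by 6 mm thick. Lip at x -8.5 to -12.5 (down to z -12) and leg at x 8.5 to 12.5: 2.5 mm play each side of the rail. The leg returns under the rail at z -45: over a rail it can rise 25 mm at most.
- carrier_grip (a point): Centre of the carrier's orange grip, 47 mm above the carrier's origin: 18 by 18 mm square, 46 mm tall, sides along the carrier's x and y. A neck of 10 (x) by 16 (y) mm, 18 mm tall, joins it to the saddle roof.
- carrier_disc (a point): Centre of the 150 mm steel slicing disc (orange label) fixed to the carrier, 125 mm below the carrier's origin, lying in its xz plane; the lowest edge is 200 mm below the origin.
- rail_a: Rail the carrier starts on: steel bar 12 wide, 20 high, 260 mm long, top 235 mm above the table, post at the far end. Origin on the table below the free end; the bar runs along its own -y. Red stop at y 0 to -6 mm, bar width, 10 mm above the bar's top. Open above from y -6 to -75; from y -75 to the post a keeper: two strips 10 to 14 mm above the bar's top, with a 16 mm slot for the neck.
- rail_a_end (a point): Point on the centre line of the first rail's top face, at its free end (below the red stop). Under the keeper a carrier can rise only 4 mm. The post's top is level with the keeper's. The rail is 65 to 95 mm from the next one, end to end, and not in line with it.
- rail_b: The next rail, same section and height, 200 mm long. Origin on the table below its free end; the bar runs along its own +y. Same red stop at y 0 to 6 mm; open above from y 6 to 75 mm; same keeper from y 75 mm to the post. Under it a yellow spring buffer, its face somewhere between y 135 and 165 mm as its hand clamp was set (not measured); the carrier's leading end, 15 mm from its origin, meets it.
- rail_b_end (a point): Point on the centre line of the next rail's top face, at its free end (below the red stop).
- buffer (a joint): Compression of the yellow spring buffer in m: 0 free, grows as it is pushed along rail B's +y; 8 N per mm, 6 mm of travel.
- neighbour: Another carrier of the same shape with a grey grip and a grater disc, hanging on the first rail near its post: leave it alone.

How it is judged (in metres and radians):
On the way, in this order (a step that is already met when the one before it is completed fails the run):
1. the carrier is lifted over the first rail's end stop (height (world z) of carrier above 0.243 m and y of carrier in the frame of rail_a above -0.018 m), for 0.05 s.
2. the carrier is lowered onto the next rail, in its open part just inside the stop (height (world z) of carrier below 0.239 m and y of carrier in the frame of rail_b between 0.015 and 0.066 m and x of carrier in the frame of rail_b between -0.004 and 0.004 m), for 0.1 s.
3. the carrier, down on the rail, presses the buffer steadily (0.7 to 2.2 mm, about 6 to 17 N) (value of joint buffer between 0.0007 and 0.0022 m and height (world z) of carrier below 0.2395 m and y of carrier in the frame of rail_b between 0.112 and 0.165 m and x of carrier in the frame of rail_b between -0.004 and 0.004 m), for 0.8 s.
At the end, for the whole second after the job is handed in: The carrier hangs at rest and released on rail B under the keeper, at the buffer: its origin 112 to 165 mm along the rail, within 4 mm of the bar's centre line and 3 mm of the bar's top height, upright within 0.08 rad (height (world z) of carrier between 0.232 and 0.238 m and y of carrier in the frame of rail_b between 0.112 and 0.165 m and x of carrier in the frame of rail_b between -0.004 and 0.004 m and angle between carrier's own z axis and vertical below 0.08 rad and linear speed of carrier below 0.01 m/s); the robot touches nothing.
It fails at once if the carrier is knocked or forced against either rail or the buffer with over 25 N (contact force between carrier and rail_a above 25 N or contact force between carrier and rail_b above 25 N).
It fails at once if the buffer is forced in beyond 3.1 mm (25 N) (value of joint buffer above 0.0031 m).
It fails at once if the other carrier is moved by over 20 mm (distance of neighbour from where it was at the start of the episode above 0.02 m).
It also fails if it takes over 70 s, if anything falls off the work surface, if the arm or the gripper's body presses on something with over 40 N, if the wrist force passes 120 N, or if a joint passes its speed limit or range.

## Robot

A 6-joint arm with a two-finger parallel gripper is mounted at the origin on the work surface. World frame = base frame: x ahead of the robot, y to its left, z up, the work surface at z = 0. Lengths are in m, angles in degrees, forces in N, time in s.
With the tool pointing down it reaches from about 0.425 to 0.925 m from the base axis. Payload 12.5 kg.
Tool frame: the origin (TCP) lies between the finger pads; the fingertips stand 11 mm ahead of it and the grasp point (between the pads) lies 8 mm behind it (r.tip_extent is the distance from the TCP to the fingertips, in m); z points along the fingers, y is the line along which they close (so a half turn about z gives the same grasp; the last joint's range is limited). The gripper opens to 85 mm and grips with 20 to 120 N. Pads are 22 mm wide; open, the fingers measure 114 mm over their backs; the gripper's body (76 mm by 85 mm) begins 54 mm behind the grasp point. The pads swing forward as they close: fully open they stand 13 mm farther back than shut.
Start: joints at [62.991, 28.126, 89.318, -0, 62.55, -6.05], TCP at [0.224, 0.584, 0.242] pointing down, gripper open.
Joint ranges: [-177.58, 177.58], [-47.91, 125.51], [2.72, 160], [-65.01, 245.01], [3.68, 167.84], [-153.87, 153.87]. Speed limits (degrees/s): [127.2, 127.2, 159.86, 180, 180, 180].

## Interface

Orientations are given as a 3x3 rotation matrix whose columns are the frame's x, y, z axes.
In Python, from cell import status, imaging, r gives the robot as it stands. The module is installed in compiled form; this text tells all that it offers.
- The arm moves only by the tool apply_moves, never from a script. Its argument "plan" is a list of rows, each a list of 2 entries, a list of its own where there are three numbers: the shift along the world's x, y, z in cm, then the turn, a rotation vector about the world's x, y, z in rad. In form: [[[dx, dy, dz], [wx, wy, wz]], ...]. A call has 1 to 12 rows; each row is the pose to reach, as a shift and turn from the pose commanded when the call began; what a row does not reach only later rows make up. A row lasts 1/10 s, in which the tool goes at most 50 mm and 8.59 degrees, less where a joint would pass 70% of its speed; a pose out of reach is approached as far as the arm can. A call with a gripper value outside its range is refused whole. "gripper" is the finger opening in cm, from 0 to 8.54, set as the call begins (left out, the last holds). The fingers move at their own pace and stop on an object; the grip force is fixed at half the most. Time passes only in rows, so rows that repeat a pose let the fingers close. It gives the time, the measured TCP pose, the force, the opening and the grip force at its end, in the units of the state.
- status.read_state(): the state, without advancing time (a new reading comes with each control period).
- imaging.read_camera(name): name is "scene" or "top"; returns the picture (400x640x3 uint8, red, green, blue); there is no depth.
- imaging.camera_model(name): a dict with "fovy" (degrees; the focal length in pixels is half the picture's height over the tangent of half this angle, whatever the lens; pixels are square), "cx", "cy" (the principal point, pixels), "dist_coeffs" ([k1, k2, p1, p2, k3] as OpenCV has them; the pictures are not rectified), "R" (3x3) and "t" (3): a world point X has camera coordinates R X + t. Camera axes: x right, y down, z forward; pixel columns grow to the right and rows downward; lengths in m; the calibration is good to about 2 mm. A picture is of the moment at which its call begins. camera_model takes no time and is no camera call.
- r.close_job(): hands the job in; it is judged then, once.
The state is a dict: "clock": time; "joints": joint angles; "qvel": joint speeds; "effort": joint torques, N m; "position": TCP position; "orientation": TCP orientation; "contact_force": force on the tool from outside, world axes, zero at the start; "ft_torque": the same for the moment, N m; "grip_width": finger opening in m; "grip_force": force on a finger pad.
Only numpy, scipy, OpenCV 4.12 (cv2) and the standard library are available. Lean on these libraries where they do the work, as an engineer would, in place of code of your own. Each camera call takes 0.05 s, during which the arm holds its last target. There are 200 camera calls.

## Working session

There is one attempt and no reset: what is moved stays moved. The work goes in short steps, Python scripts to look and compute and a tool call to move; the robot and the scene stay as the last step left them, time stands still between calls to the robot, and variables do not carry over. Pictures are saved under pics/ and viewed, at most 10 in all, crops included, and the job is handed in when it is done.

Besides the shell and the picture viewer there is one more tool, called after "Request:" as a command line: name --argument value ..., lists and objects as JSON in quotes. apply_moves: Moves the arm, as the interface text tells. Its arguments: {"type":"object","properties":{"plan":{"type":"array"},"gripper":{"type":"number"}},"required":["plan"]}

```bash
mkdir -p pics; python3 - <<'E'
from cell import status, imaging, r
import cv2,json,numpy as np
for n in("scene","top"):
    im=imaging.read_camera(n); cv2.imwrite(f"pics/{n}0.png",im[:,:,::-1]); 
    m=imaging.camera_model(n); print(n,{k:np.round(v,4).tolist() for k,v in m.items()})
s=status.read_state(); print(s)
E
```

```text
scene {'fovy': 48.9843, 'cx': 321.4884, 'cy': 199.2596, 'dist_coeffs': [-0.0261, 0.0, 0.0, 0.0, 0.0], 'R': [[0.7437, 0.6685, 0.0004], [0.4403, -0.4894, -0.7528], [-0.5031, 0.56, -0.6583]], 't': [-0.3925, -0.097, 1.3791]}
top {'fovy': 47.0396, 'cx': 315.7589, 'cy': 195.5288, 'dist_coeffs': [0.0403, 0.0, 0.0, 0.0, 0.0], 'R': [[0.0097, -0.9999, 0.0051], [-0.9952, -0.0101, -0.0969], [0.097, -0.0041, -0.9953]], 't': [-0.0364, 0.56, 1.0147]}
{'clock': 0.1, 'joints': array([ 6.29899214e+01,  2.81620990e+01,  8.93465351e+01,  1.39099562e-03,
        6.25496242e+01, -6.05112698e+00]), 'qvel': array([-0.08472046, -0.03433646, -0.12925721, -0.01941096, -0.00823959,
        0.03498883]), 'effort': array([ 2.45172065e-03, -6.19441938e+01, -2.62025410e+01, -1.19322804e-04,
        2.88549614e-03, -1.12327878e-04]), 'position': array([0.22345766, 0.58348842, 0.24177152]), 'orientation': array([[-9.33832894e-01,  3.57709232e-01, -4.80971296e-04],
       [ 3.57709532e-01,  9.33832473e-01, -8.96110465e-04],
       [ 1.28599629e-04, -1.00886545e-03, -9.99999483e-01]]), 'contact_force': array([ 0.09852949, -1.02325527,  0.57607765]), 'ft_torque': array([ 0.0168587 ,  0.02825119, -0.00275769]), 'grip_force': 0.0, 'grip_width': 0.0852465657691555}
```

View pics/scene0.png

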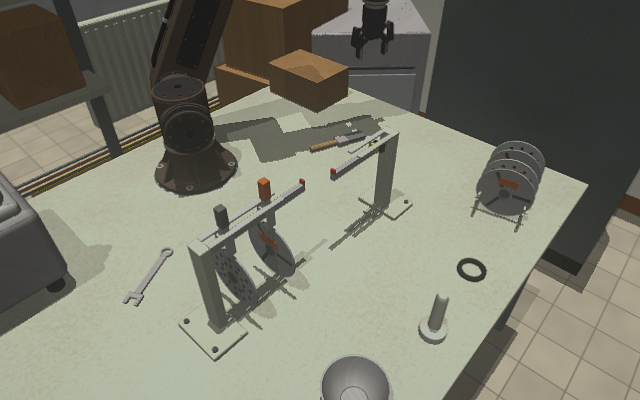

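View pics/top0.png

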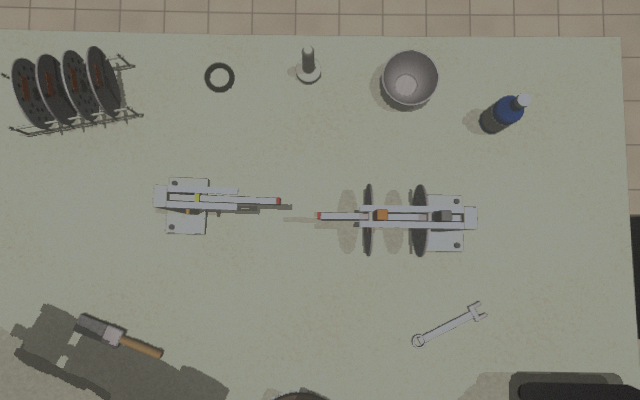

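The scene view shows rail A with the orange carrier at about (265,190) and rail B to its right. In the top view, rail A's end is at about (318,216), the orange grip at (382,215), rail B's end at about (280,201) and the yellow buffer at about (197,197). I'll enlarge the top view to read these more closely.

```bash
python3 - <<'E'
import cv2
a=cv2.imread("pics/top0.png")
c1=cv2.resize(a[175:245,145:305],None,fx=5,fy=5,interpolation=cv2.INTER_CUBIC)
c2=cv2.resize(a[180:250,310:470],None,fx=5,fy=5,interpolation=cv2.INTER_CUBIC)
c=cv2.vconcat([c1[:295],c2[:300]]);cv2.imwrite("pics/crop.png",c)
E
```

```text
(no output)
```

View pics/crop.png

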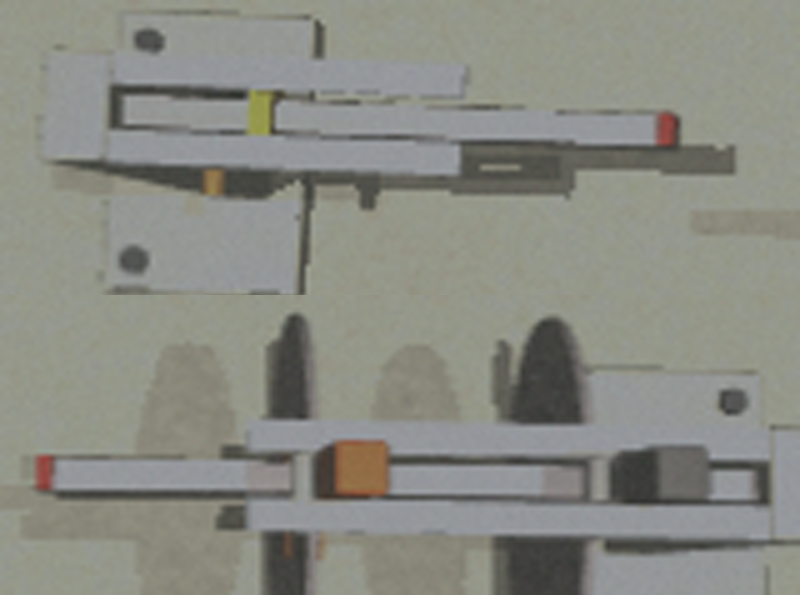

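```bash
cat > h.py <<'E'
import cv2,numpy as np
from cell import status, imaging, r
def cam(n):
    m=imaging.camera_model(n); f=200/np.tan(np.radians(m["fovy"]/2))
    return np.array([[f,0,m["cx"]],[0,f,m["cy"]],[0,0,1]]),np.array(m["dist_coeffs"]),np.array(m["R"]),np.array(m["t"])
def world(n,u,v,z):
    K,d,R,t=cam(n); p=cv2.undistortPoints(np.array([[[u,v]]],float),K,d)[0,0]
    C=-R.T@t; D=R.T@np.array([p[0],p[1],1]); return C+D*(z-C[2])/D[2]
def pix(n,X):
    K,d,R,t=cam(n); return cv2.projectPoints(np.array([X],float),cv2.Rodrigues(R)[0],t,K,d)[0].ravel()
E
python3 - <<'E'
from h import *
def w(cx,cy,ox,oy,z): return world("top",ox+(cx+.5)/5-.5,oy+(cy+.5)/5-.5,z)
A=lambda x,y,z:w(x,y-295,310,180,z)
B=lambda x,y,z:w(x,y,145,175,z)
P={'Aend':A(37.5,474,.245),'Ak1':A(247,476,.249),'Ak2':A(770,485,.249),'grip':A(361.5,468.5,.305),'ngrip':A(682,472,.305),
'Bend':B(676,129,.245),'Bk1':B(463,120.3,.249),'Bk2':B(112,107.5,.249),'buf':B(273,114,.243)}
for k,v in P.items(): print(k,v.round(4))
def rep(e,k2,k1):
    d=k2-e; d/=np.linalg.norm(d); print("dir",d.round(4),"ang",np.degrees(np.arctan2(d[1],d[0])),"k1 along",(k1-e)@d); return d
a=rep(P['Aend'][:2],P['Ak2'][:2],P['Ak1'][:2]); b=rep(P['Bend'][:2],P['Bk2'][:2],P['Bk1'][:2])
g=P['grip'][:2]-P['Aend'][:2]; print("grip along",g@a,"lat",a[0]*g[1]-a[1]*g[0])
g=P['buf'][:2]-P['Bend'][:2]; print("buf along",g@b)
s=status.read_state();print("tool y ang",np.degrees(np.arctan2(s['orientation'][1,1],s['orientation'][0,1])))
E
```

```text
Aend [ 0.5036 -0.0327  0.245 ]
Ak1 [ 0.5034 -0.1071  0.249 ]
Ak2 [ 0.5022 -0.292   0.249 ]
grip [ 0.5033 -0.1394  0.305 ]
ngrip [ 0.5032 -0.245   0.305 ]
Bend [0.5298 0.0342 0.245 ]
Bk1 [0.5318 0.1096 0.249 ]
Bk2 [0.5351 0.2336 0.249 ]
buf [0.5339 0.1784 0.243 ]
dir [-0.0054 -1.    ] ang -90.30673650100671 k1 along 0.07435405233270544
dir [0.0267 0.9996] ang 88.4713915471891 k1 along 0.07543008008987664
grip along 0.10667362068109545 lat 0.0002443307330872745
buf along 0.14421828213001514
tool y ang 69.04041021975392
```

Request:
apply_moves --plan '[[[0,0,4],[0,0,0]],[[0,0,8],[0,0,0]],[[1,-3,12],[0,0,0.03]],[[2.5,-6.5,14],[0,0,0.06]],[[4,-10.5,15],[0,0,0.1]],[[5.5,-14.5,15],[0,0,0.14]],[[7,-18.5,15],[0,0,0.18]],[[8.5,-22.5,15],[0,0,0.22]],[[10,-26.5,15],[0,0,0.26]],[[11.5,-30.5,15],[0,0,0.3]],[[13,-34,15],[0,0,0.33]],[[14,-36,15],[0,0,0.361]]]' --gripper 8.5

```text
clock: 1.3
position: [0.3639, 0.2215, 0.3923]
orientation: [[-1.0, 0.005, 0.0], [0.005, 1.0, -0.0], [-0.0, -0.0, -1.0]]
contact_force: [0.2, 0.7, -0.1]
grip_width: 0.0851
grip_force: 0.0
```

Request:
apply_moves --plan '[[[1,-3,0],[0,0,0]],[[2.5,-7,0],[0,0,0]],[[4,-11,0],[0,0,0]],[[5.5,-15,0],[0,0,0]],[[7,-19,0],[0,0,0]],[[8.5,-23,0],[0,0,0]],[[10,-27,0],[0,0,0]],[[11.5,-30.5,0],[0,0,0]],[[13,-34,0],[0,0,0]],[[14,-36.2,0],[0,0,0]],[[14,-36.2,0],[0,0,0]],[[14,-36.2,0],[0,0,0]]]'

```text
clock: 2.5
position: [0.5033, -0.1383, 0.3918]
orientation: [[-1.0, 0.006, -0.001], [0.006, 1.0, 0.001], [0.001, 0.001, -1.0]]
contact_force: [-0.7, 0.4, -0.3]
grip_width: 0.085
grip_force: 0.0
```

Request:
apply_moves --plan '[[[0,0,-2],[0,0,0]],[[0,-0.1,-4.5],[0,0,0]],[[0,-0.1,-7],[0,0,0]],[[0,-0.1,-9],[0,0,0]],[[0,-0.1,-10.5],[0,0,0]],[[0,-0.1,-11.5],[0,0,0]],[[0,-0.1,-11.5],[0,0,0]]]'

```text
clock: 3.2
position: [0.5031, -0.1384, 0.2766]
orientation: [[-1.0, 0.004, -0.001], [0.004, 1.0, 0.001], [0.001, 0.001, -1.0]]
contact_force: [-0.4, 0.3, 1.3]
grip_width: 0.0847
grip_force: 0.0
```

```bash
python3 - <<'E'
from h import *
for i,(n,(y0,x0)) in enumerate({"scene":(150,190),"top":(160,310)}.items()):
    im=imaging.read_camera(n)[:,:,::-1]; c=cv2.resize(im[y0:y0+100,x0:x0+160],None,fx=3.7,fy=3,interpolation=cv2.INTER_CUBIC)
    a=c if i==0 else cv2.vconcat([a,c])
cv2.imwrite("pics/g1.png",a)
E
```

```text
(no output)
```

View pics/g1.png

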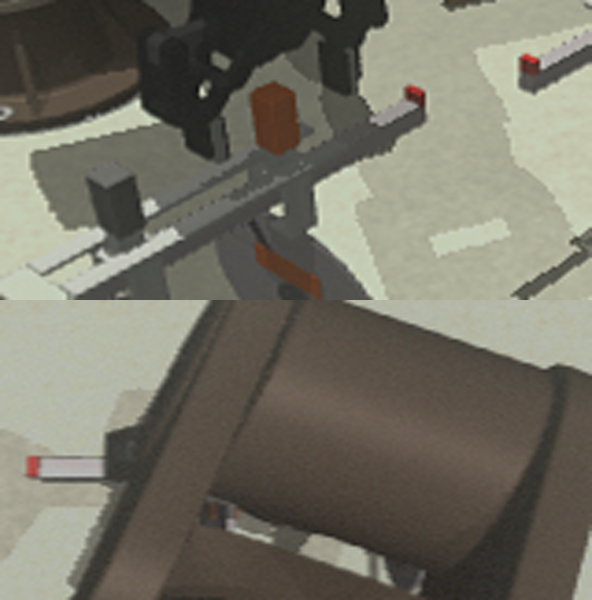

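The picture shows the fingers on both sides of the orange grip, at about (205,130) and (340,70) with the grip at (275,120), clear of the keeper. I'll close the gripper.

Request:
apply_moves --plan '[[[0,0,0],[0,0,0]],[[0,0,0],[0,0,0]],[[0,0,0],[0,0,0]],[[0,0,0],[0,0,0]],[[0,0,0],[0,0,0]],[[0,0,0],[0,0,0]],[[0,0,0],[0,0,0]],[[0,0,0],[0,0,0]],[[0,0,0],[0,0,0]],[[0,0,0],[0,0,0]]]' --gripper 1.2

```text
clock: 4.3
position: [0.5036, -0.1394, 0.2776]
orientation: [[-1.0, 0.005, 0.0], [0.005, 1.0, -0.0], [-0.0, -0.0, -1.0]]
contact_force: [-2.2, -0.6, 5.6]
grip_width: 0.0173
grip_force: 59.1
```

Request:
apply_moves --plan '[[[0,0,0.08],[0,0,0]],[[0,0,0.15],[0,0,0]],[[0,0.3,0.15],[0,0,0]],[[0,0.6,0.15],[0,0,0]],[[0,1.0,0.15],[0,0,0]],[[0,1.0,0.15],[0,0,0]],[[0,1.0,0.15],[0,0,0]]]'

```text
clock: 5.0
position: [0.5036, -0.1291, 0.2788]
orientation: [[-1.0, 0.004, -0.0], [0.004, 1.0, 0.0], [0.0, 0.0, -1.0]]
contact_force: [0.4, 0.2, -4.7]
grip_width: 0.0175
grip_force: 58.7
```

Request:
apply_moves --plan '[[[0,0.4,0],[0,0,0]],[[0,1.0,0],[0,0,0]],[[0,1.7,0],[0,0,0]],[[0,2.4,0],[0,0,0]],[[0.02,3.1,0],[0,0,0]],[[0.02,3.8,0],[0,0,0]],[[0.02,4.5,0],[0,0,0]],[[0.03,5.1,0],[0,0,0]],[[0.03,5.5,0],[0,0,0]],[[0.03,5.7,0],[0,0,0]],[[0.03,5.7,0],[0,0,0]],[[0.03,5.7,0],[0,0,0]]]'

```text
clock: 6.2
position: [0.5039, -0.0725, 0.2788]
orientation: [[-1.0, 0.005, 0.0], [0.005, 1.0, 0.0], [-0.0, 0.0, -1.0]]
contact_force: [0.6, 0.7, -4.7]
grip_width: 0.0174
grip_force: 58.7
```

```bash
python3 - <<'E'
from h import *
for i,(n,(y0,x0)) in enumerate({"scene":(150,220),"top":(160,290)}.items()):
    im=imaging.read_camera(n)[:,:,::-1]; c=cv2.resize(im[y0:y0+100,x0:x0+160],None,fx=3,fy=3,interpolation=cv2.INTER_CUBIC)
    a=c if i==0 else cv2.vconcat([a,c])
cv2.imwrite("pics/g2.png",a)
E
```

```text
(no output)
```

View pics/g2.png

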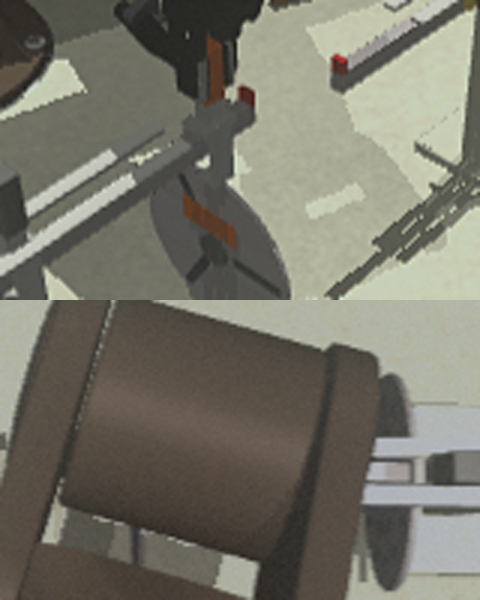

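The carrier is now in rail A's open part with its grip at about (215,70), short of the red stop at (246,97). Next I'll lift it within the 10–25 mm window and carry it into the gap between the rails.

Request:
apply_moves --plan '[[[0,0,0.4],[0,0,0]],[[0,0,0.9],[0,0,0]],[[0,0,1.4],[0,0,0]],[[0,0,1.6],[0,0,0]],[[0,0,1.6],[0,0,0]],[[0,0.5,1.6],[0,0,0]],[[0,1.1,1.6],[0,0,0]],[[0,1.8,1.6],[0,0,0]],[[0,2.5,1.6],[0,0,0]],[[0.01,3.2,1.6],[0,0,0]],[[0.02,3.7,1.6],[0,0,0]],[[0.02,4.0,1.6],[0,0,0]]]'

```text
clock: 7.5
position: [0.504, -0.0317, 0.2948]
orientation: [[-1.0, 0.004, 0.0], [0.004, 1.0, 0.0], [-0.0, 0.0, -1.0]]
contact_force: [0.4, -0.1, -4.8]
grip_width: 0.0173
grip_force: 58.8
```

Request:
apply_moves --plan '[[[0,0.5,0],[0,0,0]],[[0.01,1.2,0],[0,0,0]],[[0.02,1.9,0],[0,0,0]],[[0.02,2.6,0],[0,0,0]],[[0.02,3.1,0],[0,0,0]],[[0.02,3.3,0],[0,0,0]],[[0.4,3.3,0],[0,0,-0.007]],[[1.1,3.3,0],[0,0,-0.014]],[[1.8,3.3,0],[0,0,-0.021]],[[2.3,3.3,0],[0,0,-0.021]],[[2.5,3.3,0],[0,0,-0.021]],[[2.5,3.3,0],[0,0,-0.021]]]'

```text
clock: 8.7
position: [0.5293, 0.0006, 0.2946]
orientation: [[-1.0, 0.026, -0.0], [0.026, 1.0, 0.0], [0.0, 0.0, -1.0]]
contact_force: [-0.4, 0.6, -4.6]
grip_width: 0.017
grip_force: 58.8
```

```bash
python3 - <<'E'
from h import *
s=status.read_state();print(s['position'],s['contact_force'])
for i,(n,(y0,x0)) in enumerate({"scene":(130,240),"top":(160,190)}.items()):
    im=imaging.read_camera(n)[:,:,::-1]; cv2.imwrite(f"pics/h_{n}.png",im); c=cv2.resize(im[y0:y0+75,x0:x0+160] if i==0 else im[y0:y0+75,x0:x0+160],None,fx=4,fy=4,interpolation=cv2.INTER_CUBIC)
    a=c if i==0 else cv2.vconcat([a,c])
cv2.imwrite("pics/g3.png",a)
E
```

```text
[0.52926698 0.00058157 0.29460941] [-0.42961399  0.617952   -4.62120164]
```

View pics/g3.png

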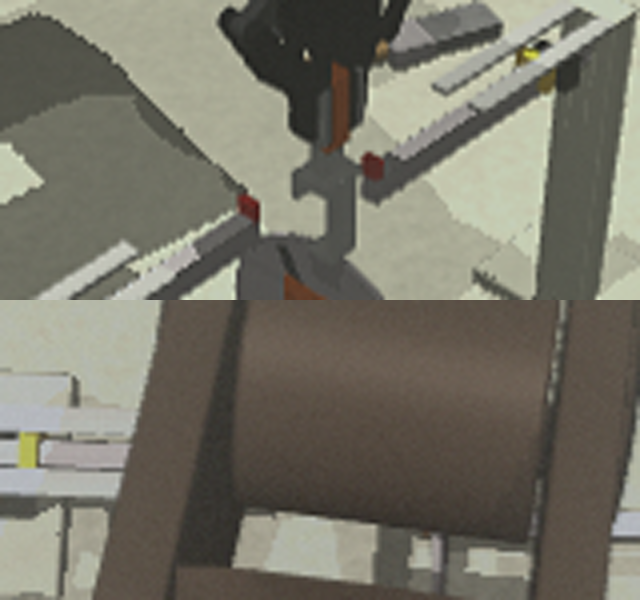

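```bash
python3 - <<'E'
from h import *
im=cv2.imread("pics/h_scene.png"); x0,y0,S=290,140,8
c=cv2.resize(im[y0:y0+60,x0:x0+95],None,fx=S,fy=S,interpolation=cv2.INTER_CUBIC)
def poly(o,ang,pts,col,closed=True):
    a=np.radians(ang-90); R=np.array([[np.cos(a),-np.sin(a),0],[np.sin(a),np.cos(a),0],[0,0,1]])
    P=[((pix("scene",np.array(o)+R@np.array(p)/1000)-[x0,y0]+.5)*S-.5) for p in pts]
    cv2.polylines(c,[np.round(P).astype(int)],closed,col,1,cv2.LINE_AA)
A=[.5036,-.0327,.235];B=[.5298,.0342,.235];C=[.5293,.0006,.252]
poly(A,89.7,[(-6,0,10),(6,0,10),(6,0,-20),(-6,0,-20)],(255,0,0))
poly(A,89.7,[(6,0,0),(6,-70,0)],(255,0,0))
poly(B,88.5,[(-6,0,10),(6,0,10),(6,0,-20),(-6,0,-20)],(255,0,0))
poly(B,88.5,[(6,6,0),(6,75,0)],(255,0,0));poly(B,88.5,[(6,6,-20),(6,75,-20)],(255,0,0))
poly(B,88.5,[(-6,0,10),(6,0,10),(6,6,10),(-6,6,10)],(255,0,0))
poly(C,88.5,[(-12.5,-15,6),(12.5,-15,6),(12.5,-15,-45),(8.5,-15,-45),(8.5,-15,0),(-8.5,-15,0),(-8.5,-15,-12),(-12.5,-15,-12)],(0,255,0))
poly(C,88.5,[(12.5,-15,6),(12.5,15,6),(12.5,15,-45)],(0,255,0),False)
poly(C,88.5,[(-9,-9,70),(9,-9,70),(9,-9,24),(-9,-9,24)],(0,255,0));poly(C,88.5,[(9,-9,70),(9,9,70),(9,9,24),(9,-9,24)],(0,255,0))
cv2.imwrite("pics/ov.png",c)
E
```

```text
(no output)
```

View pics/ov.png

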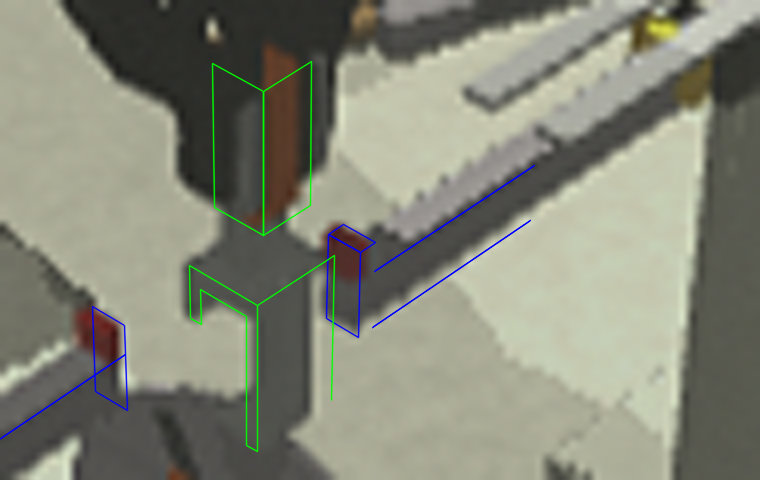

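The overlay on the scene view puts rail A's stop at about (98,330), rail B's stop at (345,250) and the carrier roof corner at (187,262). The estimates look a few pixels off, so I'll compare both rails in the unobstructed first picture.

```bash
python3 - <<'E'
from h import *
im=cv2.imread("pics/scene0.png"); 
def prof(o,ang,s,z,n=0):
    # vertical brightness profile across +x face bottom edge and top edge at distances along rail
    a=np.radians(ang-90); R=np.array([[np.cos(a),-np.sin(a),0],[np.sin(a),np.cos(a),0],[0,0,1]])
    return pix("scene",np.array(o)+R@np.array([6,s,z])/1000)
g=cv2.GaussianBlur(cv2.cvtColor(im,cv2.COLOR_BGR2GRAY),(1,1),0)
A=[.5036,-.0327,.235];B=[.5298,.0342,.235]
for nm,o,an,ss in(("A",A,89.7,range(-68,-5,8)),("B",B,88.5,range(6,70,8))):
    for s in ss:
        u,v=prof(o,an,s,-20); ut,vt=prof(o,an,s,0); ui=int(round(u))
        r0=int(vt)-8; print(nm,s,"pred top %.1f bot %.1f"%(vt,v),"r0",r0,g[r0:int(v)+6,ui].tolist())
c=cv2.resize(im[150:210,262:357],None,fx=8,fy=8,interpolation=cv2.INTER_NEAREST); cv2.imwrite("pics/raw.png",c)
E
```

```text
A -68 pred top 199.1 bot 206.2 r0 191 [180, 175, 152, 159, 161, 161, 167, 169, 115, 71, 72, 73, 72, 69, 117, 193, 187, 186, 183, 181, 183]
A -60 pred top 197.2 bot 204.3 r0 189 [183, 178, 150, 160, 162, 161, 166, 158, 66, 72, 74, 73, 73, 69, 117, 193, 186, 185, 183, 181, 180]
A -52 pred top 195.4 bot 202.5 r0 187 [182, 180, 180, 169, 160, 161, 162, 152, 89, 70, 73, 73, 74, 71, 86, 147, 191, 186, 181, 184, 184]
A -44 pred top 193.5 bot 200.7 r0 185 [185, 185, 182, 167, 162, 161, 161, 151, 89, 69, 75, 73, 73, 72, 86, 146, 187, 183, 183, 181, 181]
A -36 pred top 191.7 bot 198.8 r0 183 [183, 185, 182, 169, 161, 161, 162, 150, 88, 70, 74, 73, 73, 71, 84, 145, 190, 186, 184, 184, 185]
A -28 pred top 189.9 bot 197.0 r0 181 [184, 183, 184, 184, 172, 162, 161, 164, 152, 65, 71, 73, 73, 72, 69, 110, 189, 184, 184, 184, 184, 184]
A -20 pred top 188.1 bot 195.2 r0 180 [111, 111, 118, 144, 165, 160, 163, 152, 65, 72, 73, 74, 72, 69, 113, 194, 186, 182, 183, 184, 183]
A -12 pred top 186.4 bot 193.5 r0 178 [177, 103, 90, 75, 60, 58, 99, 156, 65, 72, 73, 75, 73, 70, 116, 193, 184, 183, 184, 185, 185
[... 396 characters left out ...]
 182, 179, 178]
B 30 pred top 168.7 bot 175.7 r0 160 [179, 176, 180, 181, 170, 159, 160, 163, 149, 67, 72, 73, 73, 69, 91, 154, 185, 180, 181, 182, 183]
B 38 pred top 167.1 bot 174.1 r0 159 [178, 181, 169, 125, 155, 159, 160, 151, 86, 70, 72, 73, 72, 79, 129, 188, 181, 181, 180, 179, 182]
B 46 pred top 165.6 bot 172.6 r0 157 [179, 181, 174, 145, 156, 157, 160, 150, 85, 68, 72, 73, 70, 75, 128, 188, 183, 180, 182, 183, 181]
B 54 pred top 164.1 bot 171.0 r0 156 [179, 181, 176, 165, 155, 157, 162, 152, 62, 70, 71, 72, 71, 84, 140, 184, 182, 181, 180, 180, 179]
B 62 pred top 162.6 bot 169.5 r0 154 [182, 181, 181, 178, 167, 156, 157, 162, 154, 65, 71, 71, 70, 67, 90, 153, 184, 180, 179, 179, 182]
```

View pics/raw.png

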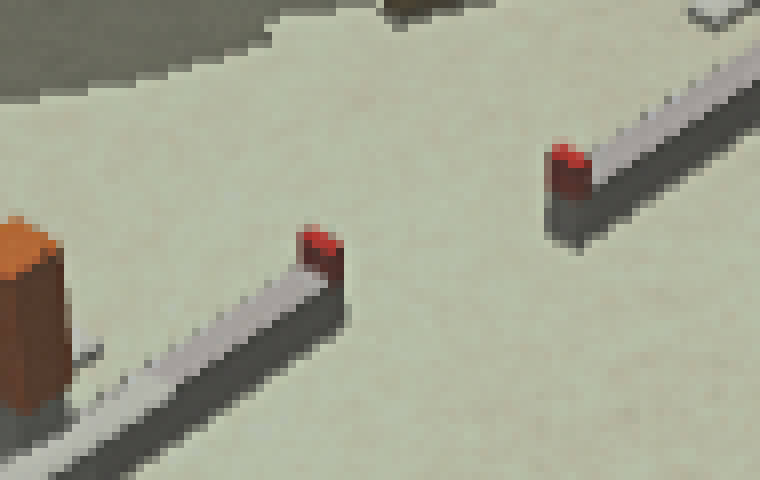

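In the raw picture, the ends of rail A (about (345,310)) and rail B (about (550,240)) show nearly the same offset of about −1.0 to −1.2 px. The relative geometry is therefore consistent to about 0.5 mm, and I'll move slowly over rail B's stop.

Request:
apply_moves --plan '[[[-0.02,0.4,0],[0,0,0]],[[-0.01,0.9,0],[0,0,0]],[[0.0,1.4,0],[0,0,0]],[[0.01,1.7,0],[0,0,0]],[[0.02,1.9,0],[0,0,0]],[[0.02,2.1,0],[0,0,0]],[[0.03,2.3,0],[0,0,0]],[[0.03,2.5,0],[0,0,0]],[[0.04,2.7,0],[0,0,0]],[[0.05,2.9,0],[0,0,0]],[[0.05,2.9,0],[0,0,0]]]'

```text
clock: 9.9
position: [0.5296, 0.0299, 0.2948]
orientation: [[-1.0, 0.026, 0.0], [0.026, 1.0, 0.0], [-0.0, 0.0, -1.0]]
contact_force: [-0.7, 0.3, -4.8]
grip_width: 0.0172
grip_force: 58.8
```

Request:
apply_moves --plan '[[[0.01,0.3,0],[0,0,0]],[[0.02,0.7,0],[0,0,0]],[[0.03,1.2,0],[0,0,0]],[[0.05,1.7,0],[0,0,0]],[[0.06,2.2,0],[0,0,0]],[[0.07,2.7,0],[0,0,0]],[[0.09,3.2,0],[0,0,0]],[[0.1,3.7,0],[0,0,0]],[[0.11,4.2,0],[0,0,0]],[[0.12,4.4,0],[0,0,0]],[[0.12,4.4,0],[0,0,0]]]'

```text
clock: 11.0
position: [0.5307, 0.074, 0.2948]
orientation: [[-1.0, 0.025, -0.0], [0.025, 1.0, 0.0], [0.0, 0.0, -1.0]]
contact_force: [0.5, 0.6, -4.7]
grip_width: 0.0172
grip_force: 58.8
```

Request:
apply_moves --plan '[[[0,0,-0.3],[0,0,0]],[[0,0,-0.6],[0,0,0]],[[0,0,-0.9],[0,0,0]],[[0,0,-1.1],[0,0,0]],[[0,0,-1.25],[0,0,0]],[[0,0,-1.35],[0,0,0]],[[0,0,-1.4],[0,0,0]],[[0,0,-1.4],[0,0,0]]]'

```text
clock: 11.8
position: [0.5307, 0.0737, 0.2808]
orientation: [[-1.0, 0.026, -0.0], [0.026, 1.0, 0.0], [0.0, 0.0, -1.0]]
contact_force: [-0.1, -1.2, -4.4]
grip_width: 0.0172
grip_force: 58.8
```

Request:
apply_moves --plan '[[[0,0,-0.1],[0,0,0]],[[0,0,-0.2],[0,0,0]],[[0,0,-0.2],[0,0,0]],[[0,0,-0.2],[0,0,0]],[[0.01,0.4,-0.2],[0,0,0]],[[0.03,1.0,-0.2],[0,0,0]],[[0.04,1.5,-0.2],[0,0,0]],[[0.05,2.0,-0.2],[0,0,0]],[[0.07,2.5,-0.2],[0,0,0]],[[0.08,2.9,-0.2],[0,0,0]],[[0.08,3.0,-0.2],[0,0,0]],[[0.08,3.0,-0.2],[0,0,0]]]'

```text
clock: 13.0
position: [0.5315, 0.1039, 0.2788]
orientation: [[-1.0, 0.025, -0.0], [0.025, 1.0, 0.0], [0.0, 0.0, -1.0]]
contact_force: [0.1, 1.0, -4.0]
grip_width: 0.0174
grip_force: 58.8
```

Request:
apply_moves --plan '[[[0.01,0.3,0],[0,0,0]],[[0.02,0.8,0],[0,0,0]],[[0.03,1.3,0],[0,0,0]],[[0.05,1.8,0],[0,0,0]],[[0.06,2.3,0],[0,0,0]],[[0.07,2.8,0],[0,0,0]],[[0.09,3.3,0],[0,0,0]],[[0.1,3.8,0],[0,0,0]],[[0.11,4.1,0],[0,0,0]],[[0.11,4.2,0],[0,0,0]],[[0.11,4.2,0],[0,0,0]]]'

```text
clock: 14.1
position: [0.5326, 0.1458, 0.2788]
orientation: [[-1.0, 0.026, -0.0], [0.026, 1.0, 0.0], [0.0, 0.0, -1.0]]
contact_force: [-0.5, -0.1, -4.1]
grip_width: 0.017
grip_force: 58.8
```

Request:
apply_moves --plan '[[[0.01,0.3,0],[0,0,0]],[[0.02,0.6,0],[0,0,0]],[[0.02,0.9,0],[0,0,0]],[[0.03,1.1,0],[0,0,0]],[[0.03,1.2,0],[0,0,0]],[[0.03,1.3,0],[0,0,0]],[[0.03,1.3,0],[0,0,0]]]'

```text
clock: 14.8
position: [0.5329, 0.1588, 0.2788]
orientation: [[-1.0, 0.026, -0.0], [0.026, 1.0, 0.0], [0.0, 0.0, -1.0]]
contact_force: [0.2, 0.0, -5.6]
grip_width: 0.0173
grip_force: 58.8
```

Request:
apply_moves --plan '[[[0,0.05,0],[0,0,0]],[[0,0.1,0],[0,0,0]],[[0,0.15,0],[0,0,0]],[[0,0.15,0],[0,0,0]]]'

```text
clock: 15.2
position: [0.533, 0.1602, 0.2788]
orientation: [[-1.0, 0.026, 0.0], [0.026, 1.0, 0.0], [0.0, 0.0, -1.0]]
contact_force: [-0.7, -0.0, -4.6]
grip_width: 0.0171
grip_force: 58.8
```

Request:
apply_moves --plan '[[[0,0.05,0],[0,0,0]],[[0,0.1,0],[0,0,0]],[[0,0.15,0],[0,0,0]],[[0,0.15,0],[0,0,0]]]'

```text
clock: 15.6
position: [0.5329, 0.1617, 0.2788]
orientation: [[-1.0, 0.026, 0.0], [0.026, 1.0, 0.0], [-0.0, 0.0, -1.0]]
contact_force: [1.0, -0.4, -4.9]
grip_width: 0.0176
grip_force: 58.8
```

Request:
apply_moves --plan '[[[0,0.05,0],[0,0,0]],[[0,0.1,0],[0,0,0]],[[0.01,0.15,0],[0,0,0]],[[0.01,0.15,0],[0,0,0]]]'

```text
clock: 16.0
position: [0.533, 0.1632, 0.2788]
orientation: [[-1.0, 0.026, 0.0], [0.026, 1.0, 0.0], [-0.0, 0.0, -1.0]]
contact_force: [0.5, 0.0, -4.9]
grip_width: 0.0174
grip_force: 58.8
```

Request:
apply_moves --plan '[[[0,0.05,0],[0,0,0]],[[0,0.1,0],[0,0,0]],[[0,0.15,0],[0,0,0]],[[0,0.15,0],[0,0,0]]]'

```text
clock: 16.4
position: [0.533, 0.1647, 0.2789]
orientation: [[-1.0, 0.026, 0.0], [0.026, 1.0, 0.0], [-0.0, 0.0, -1.0]]
contact_force: [1.1, 0.1, -5.1]
grip_width: 0.0171
grip_force: 58.8
```

Request:
apply_moves --plan '[[[0,0.05,0],[0,0,0]],[[0,0.1,0],[0,0,0]],[[0,0.15,0],[0,0,0]],[[0,0.15,0],[0,0,0]]]'

```text
clock: 16.8
position: [0.5331, 0.1658, 0.2788]
orientation: [[-1.0, 0.026, -0.0], [0.026, 1.0, -0.001], [0.0, -0.001, -1.0]]
contact_force: [-0.4, -4.0, -4.5]
grip_width: 0.0173
grip_force: 59.0
```

Request:
apply_moves --plan '[[[0,0.04,0],[0,0,0]],[[0,0.08,0],[0,0,0]],[[0,0.08,0],[0,0,0]],[[0,0.08,0],[0,0,0]]]'

```text
clock: 17.2
position: [0.5331, 0.1663, 0.2789]
orientation: [[-1.0, 0.026, -0.0], [0.026, 1.0, -0.001], [0.0, -0.001, -1.0]]
contact_force: [-0.3, -8.2, -3.4]
grip_width: 0.017
grip_force: 59.1
```

Force is 8.2 N. I'll push slightly further and hold.

Request:
apply_moves --plan '[[[0,0.03,0],[0,0,0]],[[0,0.05,0],[0,0,0]],[[0,0.05,0],[0,0,0]],[[0,0.05,0],[0,0,0]],[[0,0.05,0],[0,0,0]],[[0,0.05,0],[0,0,0]],[[0,0.05,0],[0,0,0]],[[0,0.05,0],[0,0,0]],[[0,0.05,0],[0,0,0]],[[0,0.05,0],[0,0,0]],[[0,0.05,0],[0,0,0]],[[0,0.05,0],[0,0,0]]]'

```text
clock: 18.4
position: [0.5331, 0.1665, 0.2789]
orientation: [[-1.0, 0.026, -0.0], [0.026, 1.0, -0.002], [0.0, -0.002, -1.0]]
contact_force: [0.1, -9.2, -3.9]
grip_width: 0.0175
grip_force: 59.1
```

Request:
apply_moves --plan '[[[0,0,0],[0,0,0]],[[0,0,0],[0,0,0]],[[0,0,0],[0,0,0]],[[0,0,0],[0,0,0]],[[0,0,0],[0,0,0]]]'

```text
clock: 18.9
position: [0.5331, 0.1665, 0.2789]
orientation: [[-1.0, 0.026, -0.0], [0.026, 1.0, -0.002], [0.0, -0.002, -1.0]]
contact_force: [0.1, -8.9, -3.2]
grip_width: 0.017
grip_force: 59.1
```

Request:
apply_moves --plan '[[[0,-0.05,0],[0,0,0]],[[0,-0.1,0],[0,0,0]],[[0,-0.15,0],[0,0,0]],[[0,-0.2,0],[0,0,0]],[[0,-0.2,-0.05],[0,0,0]],[[0,-0.2,-0.1],[0,0,0]],[[0,-0.2,-0.1],[0,0,0]],[[0,-0.2,-0.1],[0,0,0]]]'

```text
clock: 19.7
position: [0.5331, 0.1655, 0.2778]
orientation: [[-1.0, 0.026, 0.0], [0.026, 1.0, 0.0], [-0.0, 0.0, -1.0]]
contact_force: [0.7, -3.0, -3.9]
grip_width: 0.0174
grip_force: 59.3
```

Request:
apply_moves --plan '[[[0,-0.04,-0.02],[0,0,0]],[[0,-0.05,-0.04],[0,0,0]],[[0,-0.05,-0.06],[0,0,0]],[[0,-0.05,-0.06],[0,0,0]]]'

```text
clock: 20.1
position: [0.5331, 0.1652, 0.2776]
orientation: [[-1.0, 0.026, 0.001], [0.026, 1.0, 0.001], [-0.001, 0.001, -1.0]]
contact_force: [-1.5, -0.6, 1.1]
grip_width: 0.0176
grip_force: 59.9
```

Request:
apply_moves --plan '[[[0,0,0],[0,0,0]],[[0,0,0],[0,0,0]],[[0,0,0],[0,0,0]],[[0,0,0],[0,0,0]],[[0,0,0],[0,0,0]],[[0,0,0],[0,0,0]],[[0,0,0],[0,0,0]],[[0,0,0],[0,0,0]],[[0,0,0],[0,0,0]],[[0,0,0],[0,0,0]]]' --gripper 7.0

```text
clock: 21.1
position: [0.533, 0.165, 0.2772]
orientation: [[-1.0, 0.026, 0.0], [0.026, 1.0, 0.0], [-0.0, 0.0, -1.0]]
contact_force: [-0.0, -0.5, -0.3]
grip_width: 0.0699
grip_force: 0.0
```

Request:
apply_moves --plan '[[[0,0,1],[0,0,0]],[[0,0,2.5],[0,0,0]],[[0,0,4.5],[0,0,0]],[[0,0,6.5],[0,0,0]],[[0,0,9],[0,0,0]],[[-1,-4,11],[0,0,0]],[[-1,-8,12],[0,0,0]],[[-1,-12,12],[0,0,0]],[[-1,-16,12],[0,0,0]],[[-1,-20,12],[0,0,0]],[[-1,-24,12],[0,0,0]],[[-1,-25,12],[0,0,0]]]'

```text
clock: 22.3
position: [0.5228, -0.0881, 0.3979]
orientation: [[-1.0, 0.029, 0.0], [0.029, 1.0, -0.001], [-0.0, -0.001, -1.0]]
contact_force: [-0.2, 0.6, 0.3]
grip_width: 0.0701
grip_force: 0.0
```

```bash
python3 - <<'E'
from h import *
im=imaging.read_camera("top")[:,:,::-1]; t=cv2.resize(im[170:245,145:305],None,fx=4,fy=4,interpolation=cv2.INTER_CUBIC)
im=imaging.read_camera("scene")[:,:,::-1]; s=cv2.resize(im[110:185,300:460],None,fx=4,fy=4,interpolation=cv2.INTER_CUBIC)
cv2.imwrite("pics/end.png",cv2.vconcat([t,s]))
E
```

```text
(no output)
```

View pics/end.png

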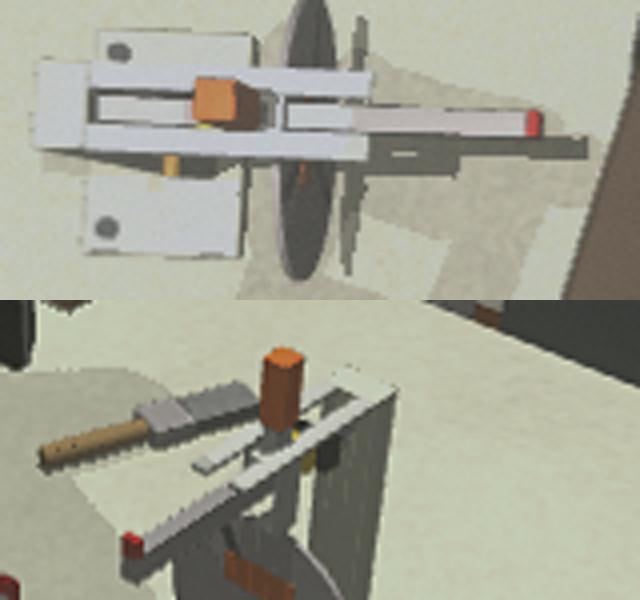

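The carrier hangs upright on rail B under the keeper, with its grip at (218,100) in the top crop, right at the yellow buffer. The arm is clear of it, so I'm handing the job in.

```bash
python3 -c "
from cell import r
print(r.close_job())"
```

```text
the job is handed in; nothing more can be done
None
```

The carrier now hangs released on rail B under the keeper at the yellow buffer, after being held against it at about 9 N for about 1.7 s; no force reading came near 25 N, and the job was handed in at about 22 s with no verdict returned.

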